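# Set the stop pin and hold a bracket home in the locating fixture

## Robot

A 7-joint arm with a two-finger parallel gripper is mounted at the origin on the work surface. World frame = base frame: x ahead of the robot, y to its left, z up, the work surface at z = 0. Lengths are in m, angles in rad, forces in N, time in s.
With the tool pointing down it reaches from about 0.425 to 0.875 m from the base axis. Payload 8.4 kg.
Tool frame: the origin (TCP) lies at the very end of the fingers, on their centre line; the grasp point (between the pads) lies 19 mm behind it; z points along the fingers, x is the direction in which the jaws open and shut, and the axes are right-handed (so a half turn about z gives the same grasp; the last joint's range is limited). The gripper opens to 85 mm and grips with 20 to 120 N. Pads are 22 mm wide; open, the fingers measure 114 mm over their backs; the gripper's body (76 mm by 85 mm) begins 54 mm behind the grasp point. The pads swing forward as they close: fully open they stand 13 mm farther back than shut.
Start: joints at [1.054, 0.333, 0.04, 1.465, -0.013, 1.343, -0.059], TCP at [0.264, -0.594, 0.231] pointing down, gripper open.
Joint ranges: [-2.58, 2.58], [-0.38, 2.09], [-1.3, 1.39], [0.25, 2.4], [-1.5, 4.64], [0.08, 2.09], [-2.65, 2.65]. Speed limits (rad/s): [2.22, 2.22, 2.79, 2.79, 3.14, 3.14, 3.14].

## Interface

Orientations are given as a unit quaternion [w, x, y, z].
In Python, from station import * gives the robot as it stands. Calls block until the motion is done:
- goto(position, orientation): joint-space move of the TCP to a pose.
- line_to(position, attitude=None, v=0.15): straight line of the TCP; attitude=None keeps the orientation; v is the mean speed in m/s.
- movej(angles): joint-space move.
- move_gripper(opening, strength=None): finger opening in m; strength is the grip in N (None keeps the last); returns when the fingers have stopped.
- hold(seconds).
- solve_ik(position, orientation): joint angles nearest the present ones, or None.
- observe(): the state.
- snapshot(name): name is "scene" or "top" or "wrist"; returns (picture, depth): 384x512x3 uint8, blue, green, red; 384x512 float32, m along the optical axis (not along the pixel's ray), 0 where there is no reading.
- camera_params(name): a dict with "fx", "fy", "cx", "cy" (pixels), "k1" (the pictures are not rectified: a ray, as slopes to the right and down, at radius r is drawn at 1 + k1 r^2 times it, then the intrinsics apply), "xyz" and "rotation" of the camera in the world; the wrist camera has in their place "hand_eye" (4x4, takes a point from camera to tool coordinates, whose origin is the TCP and whose axes are the tool frame's). Camera axes: x right, y down, z forward; pixel columns grow to the right and rows downward; lengths in m; the calibration is good to about 2 mm. A picture is of the moment at which its call begins: read the wrist's pose just before it. camera_params takes no time and is no camera call.
A pose or a line that the arm cannot do raises PlanningError and nothing moves.
- job_done(): hands the job in, once; it reports no verdict.
Trained networks look in the newest picture that a camera, given by its name, has taken for a name from the list of things; names that differ only in an ending like _2 or _b are one class to them, and where a whole thing is asked for, a point or a joint stands for the part that bears it (a point fixed in the world has none). Each returns a list of dicts, best first, with "confidence" (0 to 1); they miss things now and then, are a little off and sometimes report something else, mostly with a low value. They report only what shows in the picture. A call takes as long as a camera call. They do not tell look-alikes from the thing itself.
- look_for(camera, thing): "centre" ([column, row] in pixels, amid what is visible of it).
- masks_of(camera, thing): "pixels" (384x512 bool, what is visible of it) and "centre" ([column, row] in pixels, amid what is visible of it).
- pinpoint(camera, thing): "centre" ([column, row] in pixels: a listed point, or the origin of a listed thing).
The state is a dict: "time_s": time; "q": joint angles; "joint_velocities": joint speeds; "joint_efforts": joint torques, N m; "tool_pos": TCP position; "tool_rot": TCP orientation; "ft_force": force on the tool from outside, world axes, zero at the start; "ft_torque": the same for the moment, N m; "width": finger opening in m.
Only numpy, scipy, OpenCV 4.12 (cv2) and the standard library are available. Lean on these libraries where they do the work, as an engineer would, in place of code of your own. Each camera call takes 0.05 s, during which the arm holds its last target.

## Task

Take the red-headed stop pin out of the wooden rack, stand it end-down in the socket of the grey fixture bed, fully home, and let go of it. Then lift the aluminium bracket onto the bed, its long edge along the steel fence and its end against the stop pin, and push it firmly, with one diagonal push of roughly 10 N each way, flush against the fence and flat down on the bed at the same time; your program finishes while still holding that push. Leave the other two pins, the gear, bearing, spray can and hammer where they are.

Things in the scene. Friction and masses are not known exactly. Their poses are not given: they have to be found in the camera images.
- fixture: Fixed locating fixture: grey bed plate 200 x 260 x 35 mm (x, y, z), steel fence bar on its far edge. Origin: centre of the bed's underside, on the bench; bed top at z = +35 mm. Own x points to the fence, y along it. Bracket home: its origin at own (35, 13, 35) mm. Lugs 12 mm high stick out 26 mm at both y ends.
- bed: The grey bed plate of the fixture, 200 x 260 x 35 mm, same origin and axes as fixture. Its ground top, like the fence, is waxed and slippery (friction about 0.15).
- fence: Steel fence bar on the bed; origin and axes are those of fixture. Its flat working face is at own x = +70 mm, faces -x, runs from y = -120 to +120 mm and rises 24 mm above the bed top; the bar is 22 mm thick.
- socket (a point): Centre of the mouth of the round socket in the top of the bed, at own (35, 75, 35) mm of the fixture. The hole is 16 mm in diameter, 28 mm deep, with a 1.5 mm chamfer; its floor is 7 mm above the bench.
- stop_pin: Steel pin, 14 mm in diameter, 95 mm long, 100 g, with a red cylindrical head (top 30 mm, 22 mm in diameter). Origin: centre of its foot, z up along the pin. Starts upright in one of the three rack holes. Home in the socket, its foot is 28 mm below the bed top and 67 mm stand out; about 1 mm play all round.
- bracket: Aluminium bracket, 0.32 to 0.5 kg: flat foot 70 x 110 x 14 mm (own x, y, z) with an upright lug in its middle, 20 mm thick (x), 50 mm long (y), lug top 60 mm above the underside. Origin: centre of the underside. The same after a half turn. Starts on the bench, foot down.
- rack: Wooden pin rack 170 x 60 x 40 mm (own x, y, z), fixed; origin at the centre of its underside. Three holes 16 mm in diameter and 25 mm deep, in a row along own x at -55, 0 and +55 mm; pin feet rest 15 mm above the bench, pin heads reach 110 mm above it.
- pin_black: Bystander: pin of the same size as the stop pin with a black head, in the rack. Origin at its foot.
- pin_yellow: Bystander: pin of the same size as the stop pin with a yellow head, in the rack. Origin at its foot.
- gear: Bystander: loose steel gear, 97 mm in diameter, 28 mm tall, lying flat. Origin: centre of its underside.
- bearing: Bystander: loose steel ring, 62 mm in diameter, 18 mm tall. Origin: centre of its underside.
- spray_can: Bystander: loose grey can, 60 mm in diameter, 170 mm tall, upright. Origin: centre of its underside.
- mallet: Bystander: loose hammer lying on the bench, some 30 cm long, under 50 mm tall. Origin: centre of its underside.
Mind the look-alikes: they are no part of the job. What is shaped like the stop_pin but turquoise is not meant.

How it is judged:
By the outcome, as a careful person would: the job done as asked, in the order asked, and still so for the second after the job is handed in, while the arm keeps its last pose, push and grip.
It also fails if it takes over 66 s, if anything falls off the work surface, if the arm or the gripper's body presses on something with over 40 N, if the wrist force passes 120 N, or if a joint passes its speed limit or range.

## Working session

There is one attempt and no reset: what is moved stays moved. The work goes in short steps, each a Python script; the robot and the scene stay as the last script left them, time stands still between calls to the robot, and variables do not carry over. Pictures are saved under pics/ and viewed, and the job is handed in when it is done.

```bash
ls; mkdir -p pics; cat > h.py <<'E'
from station import *
import numpy as np, cv2
from scipy.spatial.transform import Rotation as R
def shot(cam,name):
    p,d=snapshot(cam); cv2.imwrite(f'pics/{name}.png',p); np.save(f'pics/{name}.npy',d); return p,d
def Rq(q): return R.from_quat([q[1],q[2],q[3],q[0]]).as_matrix()
def qR(M):
    x=R.from_matrix(M).as_quat(); return [x[3],x[0],x[1],x[2]]
def campose(cam,st=None):
    c=camera_params(cam)
    if 'hand_eye' in c:
        H=np.array(c['hand_eye']); T=np.eye(4);T[:3,:3]=Rq(st['tool_rot']);T[:3,3]=st['tool_pos']; X=T@H
        return c,X[:3,:3],X[:3,3]
    r=np.array(c['rotation'])
    if r.shape!=(3,3): r=Rq(r)
    return c,r,np.array(c['xyz'])
def rays(c,uv):
    uv=np.atleast_2d(np.array(uv,float))
    xd=np.stack([(uv[:,0]-c['cx'])/c['fx'],(uv[:,1]-c['cy'])/c['fy']],1); x=xd.copy()
    for _ in range(20): x=xd/(1+c['k1']*(x**2).sum(1,keepdims=True))
    return np.c_[x,np.ones(len(x))]
def onplane(cam,uv,z,st=None):
    c,r,o=campose(cam,st); d=rays(c,uv)@r.T
    return o+d*((z-o[2])/d[:,2])[:,None]
def cloud(cam,uv,dep,st=None):
    c,r,o=campose(cam,st); return (rays(c,uv)*np.array(dep)[:,None])@r.T+o
def project(cam,P,st=None):
    c,r,o=campose(cam,st); p=(np.atleast_2d(P)-o)@r; x=p[:,:2]/p[:,2:]
    x=x*(1+c['k1']*(x**2).sum(1,keepdims=True)); return x*[c['fx'],c['fy']]+[c['cx'],c['cy']]
def down(a): # tool z down, tool x at world yaw a
    return qR(np.array([[np.cos(a),np.sin(a),0],[np.sin(a),-np.cos(a),0],[0,0,-1]]))
E
python3 - <<'E'
from h import *
for c in('scene','top','wrist'):
    shot(c,c+'0'); print(camera_params(c))
s=observe();print(s)
E
```

```text
pics
{'fx': 360.7675484306861, 'fy': 360.7675484306861, 'cx': 259.1382051005721, 'cy': 194.2123809791608, 'k1': 0.02826129665242136, 'xyz': array([ 1.03587062, -0.36239496,  0.55292723]), 'rotation': array([-0.38825528,  0.8230608 ,  0.37264092, -0.18156954])}
{'fx': 431.25338941798077, 'fy': 431.25338941798077, 'cx': 261.46948916065634, 'cy': 193.61747401865617, 'k1': -0.131385412691564, 'xyz': array([0.42414928, 0.067326  , 1.28112473]), 'rotation': array([ 0.03256969, -0.70361472,  0.7088466 , -0.03744391])}
{'fx': 295.081604895861, 'fy': 295.081604895861, 'cx': 257.368764681046, 'cy': 193.0076193666631, 'k1': -0.033498223345905735, 'hand_eye': array([[ 9.99999572e-01, -3.49225794e-04,  8.57210175e-04,
        -1.80341256e-05],
       [ 1.05656154e-04,  9.63108645e-01,  2.69112850e-01,
        -6.77137429e-02],
       [-9.19567679e-04, -2.69112644e-01,  9.63108270e-01,
        -1.43370375e-01],
       [ 0.00000000e+00,  0.00000000e+00,  0.00000000e+00,
         1.00000000e+00]])}
{'time_s': 0.15, 'q': array([ 1.05380318,  0.33374285,  0.03987127,  1.46603812, -0.01343582,
        1.34331187, -0.05850139]), 'joint_velocities': array([ 0.00068292, -0.00144543, -0.00135131, -0.00302931, -0.00145204,
       -0.0007717 ,  0.00028683]), 'joint_efforts': array([ 2.33860534e-03, -6.59040284e+01,  1.36704672e+00, -4.05868649e+01,
        1.68911903e-02,  9.62357037e-03, -2.05856213e-05]), 'tool_pos': array([ 0.26358733, -0.59377635,  0.23064395]), 'tool_rot': array([-3.17708807e-04,  8.38368781e-01, -5.45103115e-01, -5.29295290e-04]), 'ft_force': array([ 0.21569088, -0.07443994, -0.77674571]), 'ft_torque': array([-0.03578277,  0.03660854, -0.02137042]), 'width': 0.08560182212795835}
```

View pics/scene0.png

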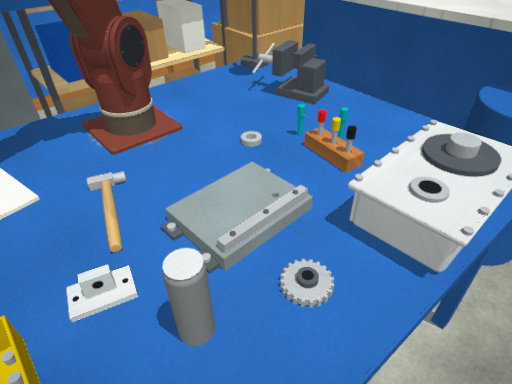

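View pics/top0.png

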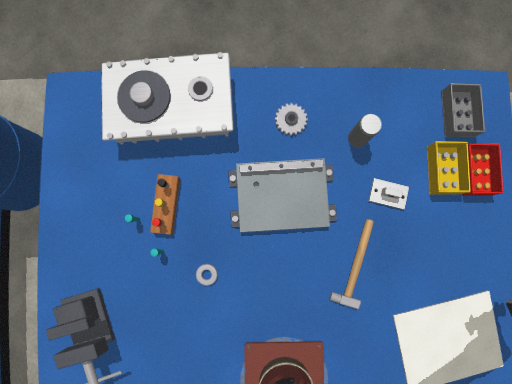

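```bash
python3 - <<'E'
from h import *
for c in('scene','top'):
    for t in('stop_pin','fixture','socket','bracket','rack','fence','pin_black','pin_yellow'):
        try:
            print(c,t,[(np.round(x['centre'],1).tolist(),round(x['confidence'],2)) for x in pinpoint(c,t)])
        except Exception as e: print(c,t,e)
E
```

```text
scene stop_pin [([298.4, 137.1], 0.69), ([342.0, 137.4], 0.5), ([315.6, 142.1], 0.43)]
scene fixture [([241.3, 210.8], 0.8)]
scene socket [([275.0, 194.3], 0.58)]
scene bracket [([105.3, 295.7], 0.66)]
scene rack [([330.1, 153.8], 0.98)]
scene fence [([239.8, 212.1], 0.78)]
scene pin_black [([345.6, 158.9], 0.52), ([241.6, 211.3], 0.43)]
scene pin_yellow [([332.5, 149.3], 0.72)]
top stop_pin [([138.7, 215.2], 0.58), ([163.0, 225.6], 0.38)]
top fixture [([355.8, 140.6], 0.44), ([282.6, 195.2], 0.19)]
top socket [([257.8, 184.2], 0.84)]
top bracket [([387.6, 193.0], 0.71), ([168.7, 186.0], 0.69), ([208.4, 274.7], 0.39)]
top rack [([170.5, 188.6], 0.66), ([163.6, 202.8], 0.64)]
top fence []
top pin_black [([169.1, 186.1], 0.64)]
top pin_yellow [([166.5, 203.8], 0.4)]
```

The top view shows the rack at about (166,205) with the red pin at (157,222). The fixture is at (283,195), its fence at the top and its socket at (256,184). The bracket is at (389,194), with the spray can near it at (368,128) and the hammer below it. Next I'll get coarse world positions.

```bash
python3 - <<'E'
from h import *
T=lambda n,uv,z: print(n,np.round(onplane('top',uv,z),4).tolist())
T('red head',[[157,222]],.11);T('yel',[[159,203]],.11);T('blk',[[163,184]],.11)
T('rackcorners',[[160,175],[179,177],[173,236],[152,233]],.04)
T('bedcorners',[[237,163],[325,159],[329,229],[240,233]],.035)
T('socket',[[256,184]],.035)
T('brcorners',[[374,179],[409,185],[405,210],[369,203]],.014)
T('can',[[372,124]],.17);T('mallet',[[370,222],[345,300]],.03)
T('turq',[[128,218],[155,253]],.09)
S=lambda n,uv,z: print(n,np.round(onplane('scene',uv,z),4).tolist())
S('S socket',[[275,194.3]],.035);S('bracket',[[105,296]],0);S('redhead',[[322,112]],.11)
d=np.load('pics/top0.npy');
for u,v in[(157,222),(284,200),(256,184),(389,194),(389,190),(300,260)]: print(u,v,d[v,u],cloud('top',[[u,v]],[d[v,u]]).round(4))
E
```

```text
red head [[0.4647, 0.3446, 0.11]]
yel [[0.5167, 0.3397, 0.11]]
blk [[0.569, 0.3294, 0.11]]
rackcorners [[0.6042, 0.3544, 0.04], [0.5978, 0.2983, 0.04], [0.4266, 0.314, 0.04], [0.4354, 0.3755, 0.04]]
bedcorners [[0.6385, 0.1292, 0.035], [0.6489, -0.1294, 0.035], [0.4436, -0.1365, 0.035], [0.4344, 0.121, 0.035]]
socket [[0.5762, 0.0739, 0.035]]
brcorners [[0.5917, -0.2794, 0.014], [0.573, -0.3867, 0.014], [0.4977, -0.3712, 0.014], [0.5197, -0.2617, 0.014]]
can [[0.7192, -0.2373, 0.17]]
mallet [[0.4627, -0.2589, 0.03], [0.2381, -0.1805, 0.03]]
turq [[0.4767, 0.4318, 0.09], [0.3797, 0.3541, 0.09]]
S socket [[0.5784, 0.0767, 0.035]]
bracket [[0.5556, -0.3193, 0.0]]
redhead [[0.4737, 0.3439, 0.11]]
157 222 1.1703422 [[0.4648 0.3453 0.107 ]]
284 200 1.2492156 [[ 0.5287 -0.0069  0.0367]]
256 184 1.2833804 [[0.5796 0.0741 0.0068]]
389 194 1.2270111 [[ 0.5415 -0.3087  0.0624]]
389 190 1.228488 [[ 0.5531 -0.3093  0.0621]]
300 260 1.2688224 [[ 3.535e-01 -5.430e-02 -1.000e-04]]
```

```bash
python3 - <<'E'
import cv2
p=cv2.imread('pics/top0.png')
a=cv2.resize(p[140:250,130:340],None,fx=3.8,fy=3.8,interpolation=cv2.INTER_CUBIC);cv2.imwrite('pics/topz.png',a)
a=cv2.resize(p[100:240,340:430],None,fx=4,fy=4,interpolation=cv2.INTER_CUBIC);cv2.imwrite('pics/topz2.png',a)
E
```

```text
(no output)
```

View pics/topz.png

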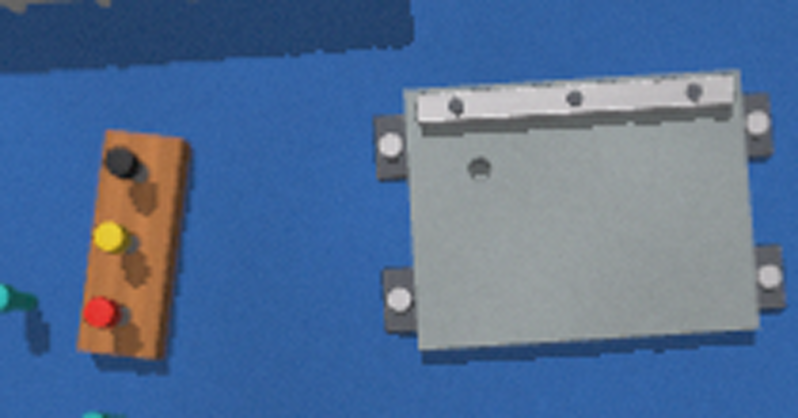

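View pics/topz2.png

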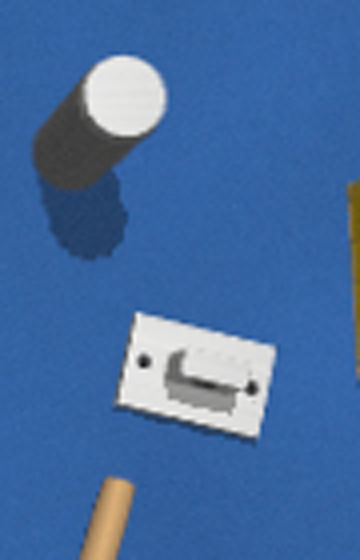

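View pics/wrist0.png

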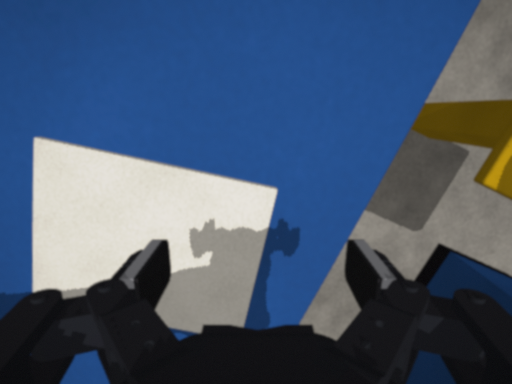

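```bash
python3 - <<'E'
from h import *
a=1.446
for aa in (a,a-np.pi):
    print(aa, solve_ik([.466,.344,.25],down(aa)), solve_ik([.577,.074,.25],down(aa)))
aa=1.446
goto([.466,.344,.25],down(aa)); 
s=observe();p,d=shot('wrist','w1'); print(s['time_s'],s['tool_pos'],s['q'])
print([(x['centre'],x['confidence']) for x in look_for('wrist','stop_pin')])
E
```

```text
1.446 [ 0.04039658  0.29900364 -0.91356838  1.57901735  0.23972067  1.3818653
  0.54902613] [ 0.41464122  0.26320842 -0.73886942  1.57862869  0.17979491  1.36955121
  1.10287202]
-1.6955926535897932 [-1.0793661   0.18300819  0.42292555  1.63417605 -0.07678763  1.3408758
 -2.34076818] [ 0.34827006  0.24748433 -0.65463836  1.58166303  0.15298034  1.36448848
 -2.0186517 ]
4.3 [0.46660111 0.34328705 0.24987433] [ 0.04115276  0.29915241 -0.9127706   1.57895096  0.2398397   1.38184728
  0.5489705 ]
[([260.1, 91.4], 0.92), ([267.7, 173.7], 0.69), ([338.1, 173.8], 0.67)]
```

View pics/w1.png

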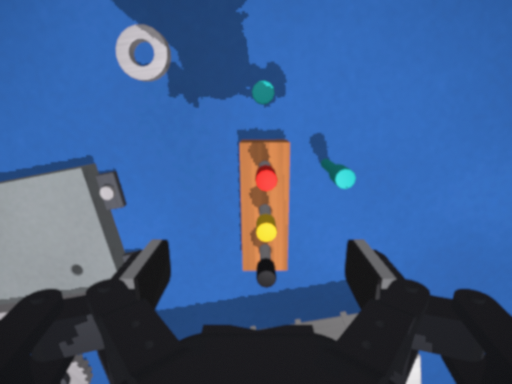

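Wrist view: the red head is at (265,180), yellow at (266,231) and black at (265,272). The turquoise look-alikes stand loose at (263,91) and (345,178).

```bash
cat >> h.py <<'E'
def redc(p,d=None):
    h=cv2.cvtColor(p,cv2.COLOR_BGR2HSV)
    m=(((h[...,0]<5)|(h[...,0]>175))&(h[...,1]>190)&(h[...,2]>110)).astype(np.uint8)
    n,l,st,ce=cv2.connectedComponentsWithStats(m)
    i=1+np.argmax(st[1:,4]); return m*0+(l==i),ce[i],st[i]
E
python3 - <<'E'
from h import *
s=observe(); p=cv2.imread('pics/w1.png');d=np.load('pics/w1.npy')
m,c,st=redc(p);print(c,st)
v,u=np.where(m>0); P=cloud('wrist',np.c_[u,v],d[v,u],s); print(np.percentile(P[:,2],[5,50,95]))
t=P[P[:,2]>P[:,2].max()-.006]; print(len(t),t.mean(0),t.min(0),t.max(0),(t.min(0)+t.max(0))/2)
h=cv2.cvtColor(p,cv2.COLOR_BGR2HSV)
m=((h[...,0]>24)&(h[...,0]<34)&(h[...,1]>150)&(h[...,2]>150)); m[:, :200]=0;m[:,330:]=0
v,u=np.where(m); P=cloud('wrist',np.c_[u,v],d[v,u],s);t=P[P[:,2]>P[:,2].max()-.006];print(t.mean(0),(t.min(0)+t.max(0))/2)
E
```

```text
[262.92473118 174.72580645] [256 166  20  25 186]
[0.09182057 0.11027457 0.11185335]
135 [0.46131141 0.34862596 0.1105248 ] [0.45445723 0.34195583 0.10653793] [0.47447176 0.36112239 0.11240793] [0.46446449 0.35153911 0.10947293]
[0.39830371 0.35189451 0.39327067] [0.39830371 0.35189451 0.39327067]
```

```bash
python3 - <<'E'
from h import *
p=cv2.imread('pics/w1.png'); h=cv2.cvtColor(p,cv2.COLOR_BGR2HSV)
print(h[180,250:285:2].tolist()); print(h[166:196:2,265].tolist())
cv2.imwrite('pics/w1z.png',cv2.resize(p[130:290,220:310],None,fx=3.7,fy=3.7,interpolation=cv2.INTER_NEAREST))
E
```

```text
[[12, 160, 209], [12, 160, 219], [11, 166, 214], [3, 199, 236], [1, 195, 250], [1, 192, 251], [1, 189, 251], [1, 186, 252], [1, 184, 252], [1, 183, 252], [1, 183, 252], [1, 182, 252], [1, 182, 252], [3, 187, 245], [11, 166, 214], [12, 159, 210], [12, 159, 207], [12, 159, 210]]
[[0, 193, 128], [1, 216, 138], [1, 206, 220], [1, 193, 250], [1, 191, 251], [1, 188, 251], [1, 186, 251], [1, 185, 252], [1, 184, 252], [1, 184, 252], [1, 185, 252], [1, 186, 251], [3, 193, 233], [10, 168, 149], [12, 158, 134]]
```

View pics/w1z.png

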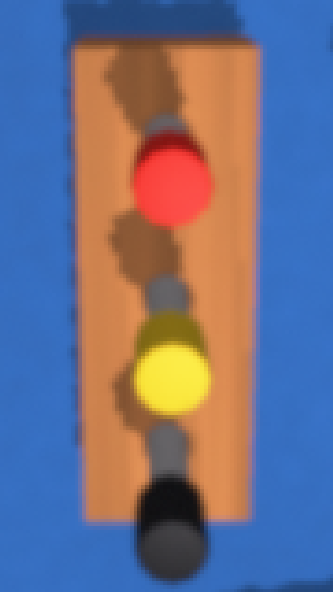

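```bash
cat >> h.py <<'E'
def disc(p,hlo,hhi,vmin=220,smin=170,box=None):
    h=cv2.cvtColor(p,cv2.COLOR_BGR2HSV); H=h[...,0].astype(int); H[H>170]-=180
    m=((H>=hlo)&(H<=hhi)&(h[...,1]>smin)&(h[...,2]>vmin)).astype(np.uint8)
    if box: k=np.zeros_like(m);k[box[1]:box[3],box[0]:box[2]]=1;m*=k
    n,l,st,ce=cv2.connectedComponentsWithStats(m)
    i=1+np.argmax(st[1:,4]); c=max(cv2.findContours((l==i).astype(np.uint8),0,1)[0],key=len)
    e=cv2.fitEllipse(c); return np.array(e[0]),e[1],st[i]
E
python3 - <<'E'
from h import *
s=observe(); p=cv2.imread('pics/w1.png')
r=disc(p,-5,8);y=disc(p,22,36);print(r,y)
print(onplane('wrist',[r[0],y[0]],.11,s))
print(onplane('wrist',[[265.4,272]],.11,s))
print(onplane('wrist',np.array([[240,141],[290,141],[287.5,270.5],[243,270.5]]),.04,s))
E
```

```text
(array([266.31079102, 180.33569336]), (19.603574752807617, 21.160425186157227), array([255, 170,  23,  21, 353], dtype=int32)) (array([266.16317749, 231.90435791]), (17.755781173706055, 19.056976318359375), array([257, 223,  20,  19, 291], dtype=int32))
[[0.46527256 0.35203937 0.11      ]
 [0.51968347 0.34544961 0.11      ]]
[[0.56606667 0.33914008 0.11      ]]
[[0.43034124 0.32675514 0.04      ]
 [0.437772   0.38560165 0.04      ]
 [0.60902264 0.3657644  0.04      ]
 [0.60149582 0.30635191 0.04      ]]
```

```bash
python3 - <<'E'
from h import *
s=observe(); print(Rq(s['tool_rot']).round(4), Rq(down(1.446)).round(4))
p=cv2.imread('pics/top0.png');r=disc(p,-5,8,box=(140,160,190,240));y=disc(p,22,36,box=(140,160,190,240));print(r,y,onplane('top',[r[0],y[0]],.11))
goto([.466,.348,.25],down(1.446-np.pi)); 
s=observe();p,d=shot('wrist','w2'); print(s['time_s'],s['tool_pos'],s['q'])
r=disc(p,-5,8,box=(200,0,320,384));y=disc(p,22,36,box=(200,0,320,384));print(r,y)
print(onplane('wrist',[r[0],y[0]],.11,s))
E
```

```text
[[ 1.256e-01  9.921e-01 -1.000e-04]
 [ 9.921e-01 -1.256e-01 -2.000e-04]
 [-2.000e-04 -1.000e-04 -1.000e+00]] [[ 0.1245  0.9922  0.    ]
 [ 0.9922 -0.1245  0.    ]
 [ 0.      0.     -1.    ]]
(array([155.24562073, 221.63546753]), (5.429404258728027, 6.160233974456787), array([152, 219,   7,   7,  33], dtype=int32)) (array([157.67897034, 201.70045471]), (5.114698886871338, 6.231091022491455), array([155, 199,   6,   7,  32], dtype=int32)) [[0.46567738 0.34945341 0.11      ]
 [0.52025832 0.34344904 0.11      ]]
6.975 [0.46601429 0.34797905 0.2499613 ] [-0.30440181  0.22238049 -0.48429031  1.58865399  0.10525457  1.35664208
 -2.49604459]
(array([253.139328  , 182.97930908]), (18.888229370117188, 20.006736755371094), array([243, 173,  21,  20, 324], dtype=int32)) (array([252.7535553 , 125.79540253]), (21.048858642578125, 21.522117614746094), array([242, 115,  22,  22, 385], dtype=int32))
[[0.46550382 0.35182015 0.11      ]
 [0.52032458 0.34512198 0.11      ]]
```

View pics/w2.png

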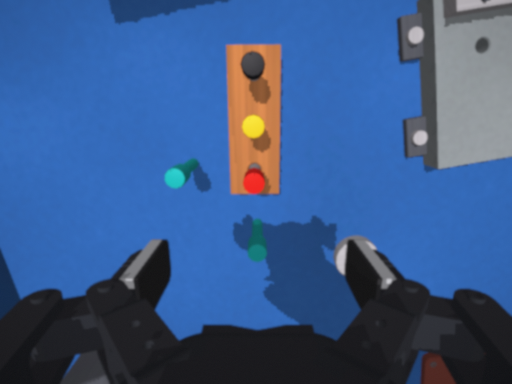

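Both wrist headings agree on the red pin, at (0.4654, 0.3519). Next is the grasp.

```bash
python3 - <<'E'
from h import *
a=1.45
move_gripper(.05)
goto([.4654,.3519,.15],down(a)); line_to([.4654,.3519,.076],v=.15)
s=observe(); print(s['tool_pos'],s['ft_force'])
w=move_gripper(0.0,60); s=observe(); print(w,s['width'],s['tool_pos'],s['ft_force'],s['ft_torque'])
line_to([.4654,.3519,.20],v=.15); s=observe(); print(s['time_s'],s['width'],s['ft_force'])
shot('wrist','w3');
E
```

```text
[0.46549663 0.35238805 0.0765947 ] [ 0.07463078 -0.50761882  0.86745259]
False 0.02032412427022621 [0.46603839 0.35235557 0.07720257] [-0.24265703 -0.46195433  6.77359141] [-0.23885407  0.11087232  0.0374024 ]
11.9083 0.020292940300001536 [-0.41760267 -0.12256824 -1.73736024]
```

View pics/w3.png

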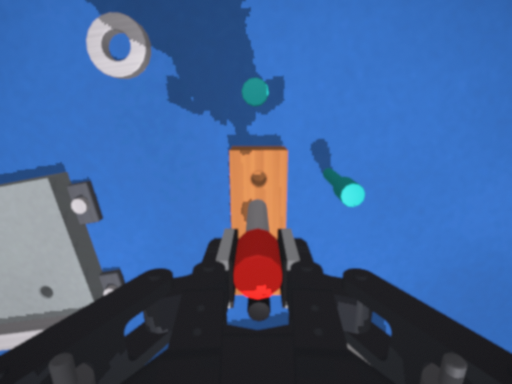

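The red pin is held upright at (258,262) and its rack hole is empty. The other pins haven't moved. Next I'll measure the socket.

```bash
python3 - <<'E'
from h import *
goto([.635,.077,.2],down(1.61)); hold(.2)
s=observe();p,d=shot('wrist','w4'); print(s['time_s'],s['tool_pos'],s['q'],s['ft_force'])
for x in pinpoint('wrist','socket'): print(x, onplane('wrist',x['centre'],.035,s))
np.savez('pics/s4.npz',tool_pos=s['tool_pos'],tool_rot=s['tool_rot'])
E
```

```text
13.3833 [0.63455944 0.07868133 0.2002569 ] [ 0.56921028  0.54530563 -1.07393484  1.49325497  0.48208557  1.38925369
  1.08198235] [ 0.58254087 -0.3179118  -0.33154001]
{'centre': [254.5, 122.2], 'confidence': 0.7} [[0.57763013 0.07298689 0.035     ]]
```

View pics/w4.png

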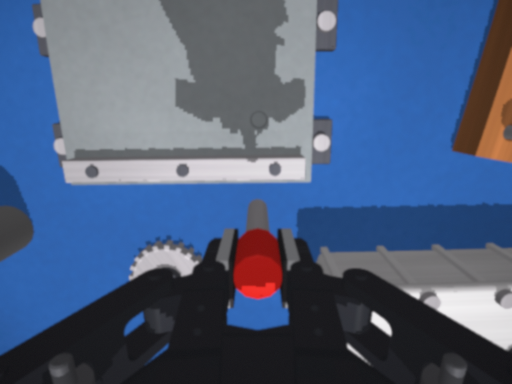

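```bash
python3 - <<'E'
from h import *
p=cv2.imread('pics/w4.png')
q=cv2.convertScaleAbs(p[95:145,230:290],alpha=2,beta=-60)
cv2.imwrite('pics/w4z.png',cv2.resize(q,None,fx=10,fy=10,interpolation=cv2.INTER_CUBIC))
E
```

```text
(no output)
```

View pics/w4z.png

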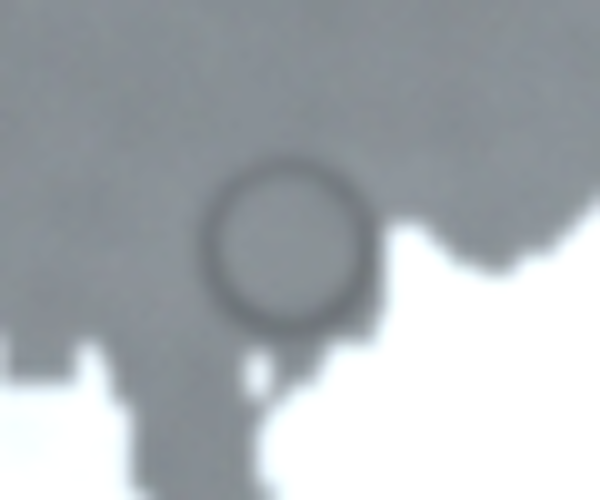

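```bash
python3 - <<'E'
from h import *
z=np.load('pics/s4.npz'); s=dict(tool_pos=z['tool_pos'],tool_rot=z['tool_rot']); d=np.load('pics/w4.npy')
sk=onplane('wrist',[[258.5,119.]],.035,s)[0]; print('socket',sk)
v,u=np.mgrid[0:384,0:512]; u=u.ravel();v=v.ravel();dd=d.ravel();k=dd>0
P=cloud('wrist',np.c_[u,v][k],dd[k],s)
def box(lo,hi,xl,xh,yl,yh):
    m=(P[:,2]>lo)&(P[:,2]<hi)&(P[:,0]>xl)&(P[:,0]<xh)&(P[:,1]>yl)&(P[:,1]<yh)
    Q=P[m]; r=cv2.minAreaRect((Q[:,:2]*1000).astype(np.float32)); print(len(Q),Q[:,2].mean(),r); return Q
Q=box(.054,.066,.57,.66,-.15,.15)
# line fit fence top by PCA
c=Q[:,:2].mean(0);_,_,V=np.linalg.svd(Q[:,:2]-c);print(c,V[0],np.arctan2(-V[0][0]*np.sign(V[0][1]),abs(V[0][1])))
B=box(.030,.042,.42,.62,-.16,.16)
E
```

```text
socket [0.57428531 0.07692662 0.035     ]
5503 0.060027890380071704 ((625.5366821289062, 4.494041442871094), (22.88749885559082, 240.13670349121094), 2.918389320373535)
[0.62466714 0.00562702] [ 0.0520627  -0.99864382] 0.05208624962809937
40737 0.03584594624222529 ((545.4067993164062, 0.0658721923828125), (155.7072296142578, 264.1757507324219), 1.723649263381958)
```

```bash
cat >> h.py <<'E'
def settle(xyz,att=None,v=.1,n=2,t=.25):
    xyz=np.array(xyz,float);cmd=xyz.copy()
    for i in range(n+1):
        line_to(cmd,att,v=v) if i==0 else line_to(cmd,v=.02)
        hold(t); s=observe(); e=xyz-s['tool_pos']
        if np.linalg.norm(e)<4e-4: break
        if i<n: cmd=cmd+e
    return s,cmd
E
python3 - <<'E'
from h import *
s,c=settle([.5746,.0771,.107],n=2); print(s['time_s'],s['tool_pos'],c,s['ft_force'])
shot('wrist','w5'); shot('scene','sc5')
p=cv2.imread('pics/sc5.png');cv2.imwrite('pics/sc5z.png',cv2.resize(p[110:290,150:350],None,fx=3,fy=3,interpolation=cv2.INTER_CUBIC))
E
```

```text
14.9917 [0.5748409  0.07718253 0.10723717] [0.5746 0.0771 0.107 ] [-0.29742939 -0.2673184  -1.75514982]
```

View pics/sc5z.png

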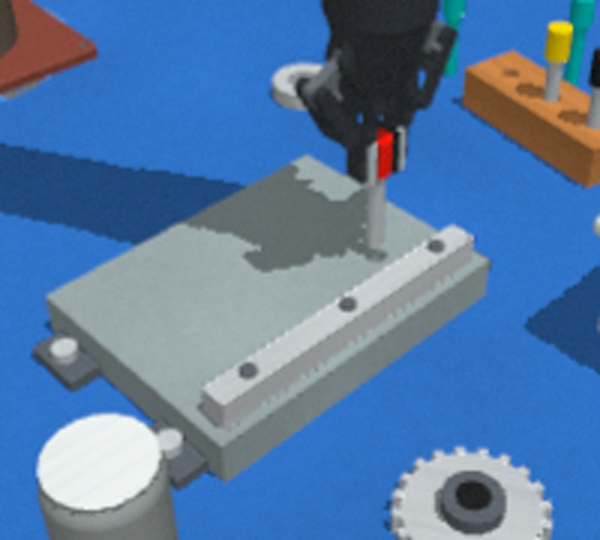

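View pics/w5.png

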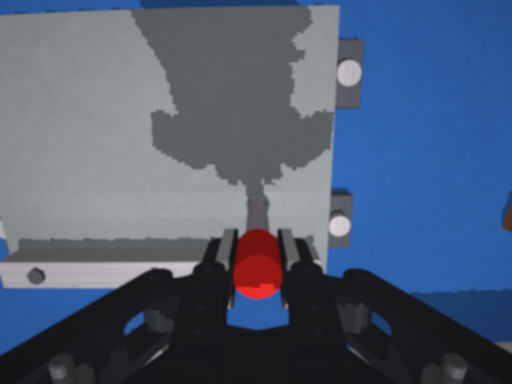

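```bash
python3 - <<'E'
from h import *
x,y=.5744,.0770
f0=np.array(observe()['ft_force'])
for z in [.098,.094,.090,.084,.078,.072,.069]:
    line_to([x,y,z],v=.05); s=observe(); f=np.array(s['ft_force'])-f0; print(z,s['tool_pos'].round(4),f.round(1),s['ft_torque'].round(2))
    if f[2]>12: print('stop');break
print(s['time_s'])
E
```

```text
0.098 [0.574  0.0769 0.0975] [-0.5 -0.5 -0. ] [-0.07 -0.02 -0.02]
0.094 [0.5745 0.0771 0.0939] [ 2.1 -0.5  0.8] [ 0.07 -0.24 -0.01]
0.09 [0.5745 0.077  0.0898] [ 1.1 -0.8 -1.2] [ 0.07 -0.36  0.04]
0.084 [0.5744 0.077  0.0837] [ 1.5 -0.   0.7] [ 0.12 -0.48 -0.  ]
0.078 [0.5744 0.077  0.0777] [ 2.4  0.1 -0.8] [ 0.15 -0.56 -0.01]
0.072 [0.5744 0.077  0.0717] [ 2.5 -0.4 -1. ] [ 0.15 -0.61 -0.04]
0.069 [0.5746 0.0772 0.0693] [ 1.8 -0.1  2. ] [ 0.06 -0.4  -0.06]
16.975
```

```bash
python3 - <<'E'
from h import *
x,y=.5746,.0770
for z in [.0680,.067,.066,.065]:
    line_to([x,y,z],v=.03); s=observe(); f=s['ft_force']; print(z,s['tool_pos'].round(4),f.round(1))
    if f[2]>8: print('stop');break
move_gripper(.05); hold(.2); s=observe();print(s['width'],s['ft_force'],s['tool_pos'])
line_to([x,y,.16],v=.2); s=observe(); print(s['time_s'],s['tool_pos'])
line_to([x+.05,y,.22],v=.25);hold(.1);s=observe();np.savez('pics/s6.npz',tool_pos=s['tool_pos'],tool_rot=s['tool_rot'])
p,d=shot('wrist','w6'); shot('scene','sc6')
r=disc(p,-5,8);print(r,onplane('wrist',r[0],.102,s))
p=cv2.imread('pics/sc6.png');cv2.imwrite('pics/sc6z.png',cv2.resize(p[110:290,150:350],None,fx=3,fy=3,interpolation=cv2.INTER_CUBIC))
m=[x for x in [r[0]]];u,v=map(int,r[0]);print('head z',cloud('wrist',[[u,v]],[d[v,u]],s))
E
```

```text
0.068 [0.5752 0.0773 0.0692] [-0.5 -0.8 11.1]
stop
0.05005133396155257 [0.37691077 0.95117957 0.27131569] [0.57450875 0.07699622 0.06791511]
18.425 [0.57446607 0.07669542 0.15975016]
(array([258.48098755, 140.67224121]), (8.424736022949219, 16.60836410522461), array([250, 136,  19,  10, 124], dtype=int32)) [[0.57979497 0.07576922 0.102     ]]
head z [[0.57915182 0.07532294 0.10286502]]
```

View pics/sc6z.png

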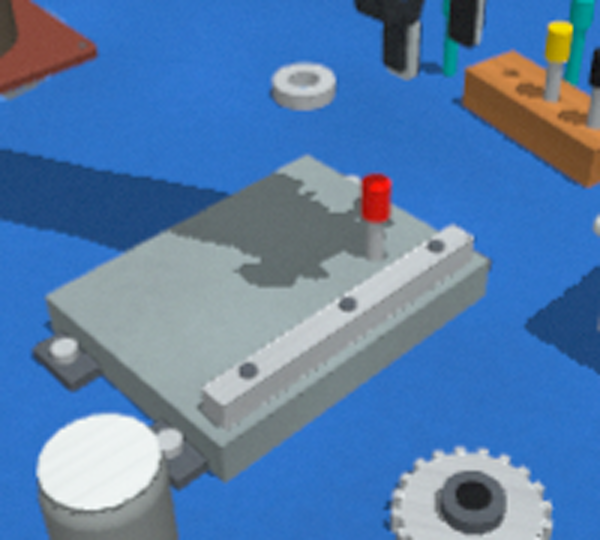

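View pics/w6.png

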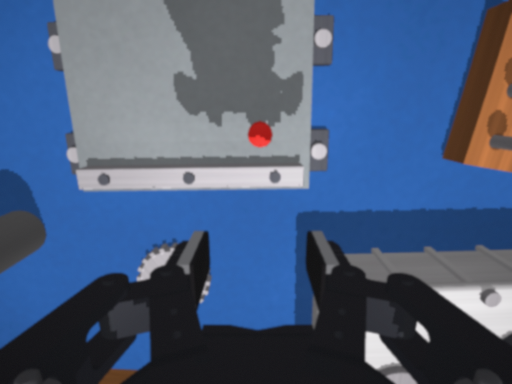

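The stop pin is home: its head top measures about 0.1029 m against 0.102 expected. Next I'll refine the fence, then look at the bracket.

```bash
python3 - <<'E'
from h import *
z=np.load('pics/s6.npz'); s=dict(tool_pos=z['tool_pos'],tool_rot=z['tool_rot']); d=np.load('pics/w6.npy');p=cv2.imread('pics/w6.png')
g=cv2.cvtColor(p,cv2.COLOR_BGR2GRAY).astype(float)
# subpixel outer edge (fence/bed outer->) and inner edge rows
L={}
for name,lo,hi,sg in(('inner',155,176,1),('outer',180,200,-1)):
    pts=[]
    for u in range(85,300,5):
        gr=np.diff(cv2.GaussianBlur(g,(3,3),0)[lo:hi,u])*sg; i=int(gr.argmax()); 
        if 0<i<len(gr)-1:
            a,b,c=gr[i-1:i+2]; i=i+.5*(a-c)/(a-2*b+c)
        pts.append([u,lo+i+.5])
    W=onplane('wrist',pts,.059,s)[:,:2]
    c=np.median(W,0)
    k=np.ones(len(W),bool)
    for _ in range(5):
        f=np.polyfit(W[k,1],W[k,0],1); r=W[:,0]-np.polyval(f,W[:,1]); k=abs(r)<.0015
    print(name,'x at y=0:',f[1],'yaw',-np.arctan(f[0]),k.sum())
v,u=np.mgrid[0:384,0:512]; u=u.ravel();v=v.ravel();dd=d.ravel();k=dd>0
P=cloud('wrist',np.c_[u,v][k],dd[k],s)
Q=P[(P[:,2]>.054)&(P[:,2]<.066)&(P[:,0]>.6)&(P[:,0]<.66)&(abs(P[:,1])<.15)]
print(Q[:,2].mean(),cv2.minAreaRect((Q[:,:2]*1000).astype(np.float32)))
# bracket view
goto([.53,-.325,.25],down(-0.20)); hold(.15); s=observe();np.savez('pics/s7.npz',tool_pos=s['tool_pos'],tool_rot=s['tool_rot']);print(s['time_s'],s['q'])
shot('wrist','w7')
E
```

```text
inner x at y=0: 0.6145572541827714 yaw 0.05301447334129189 43
outer x at y=0: 0.637744443414112 yaw 0.052219261797993057 43
0.06002756053234749 ((625.5335083007812, 4.586341857910156), (22.911357879638672, 240.15740966796875), 2.9228053092956543)
20.7667 [ 1.12280573  0.38259964 -0.84589047  1.47640565  0.28658325  1.41106699
  0.07021116]
```

View pics/w7.png

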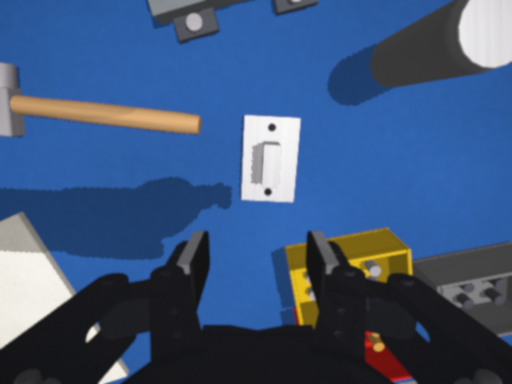

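```bash
python3 - <<'E'
from h import *
z=np.load('pics/s7.npz'); s=dict(tool_pos=z['tool_pos'],tool_rot=z['tool_rot']); d=np.load('pics/w7.npy');p=cv2.imread('pics/w7.png')
C=onplane('wrist',[[244,115.5],[300,117],[294.5,202.5],[241,200.5]],.014,s); print(C,C.mean(0))
e=C[0]-C[3]; e2=C[1]-C[2]; print(np.arctan2(e[1],e[0])-np.pi/2,np.arctan2(e2[1],e2[0])-np.pi/2)
v,u=np.mgrid[80:240,220:320]; u=u.ravel();v=v.ravel();dd=d[v,u];k=dd>0
P=cloud('wrist',np.c_[u,v][k],dd[k],s)
for lo,hi in((.009,.02),(.055,.066)):
    Q=P[(P[:,2]>lo)&(P[:,2]<hi)]; print(len(Q),Q[:,2].mean(),cv2.minAreaRect((Q[:,:2]*1000).astype(np.float32)))
cv2.imwrite('pics/w7z.png',cv2.resize(p[100:215,225:315],None,fx=5,fy=5,interpolation=cv2.INTER_CUBIC))
E
```

```text
[[ 0.52635933 -0.25954846  0.014     ]
 [ 0.59455924 -0.27498232  0.014     ]
 [ 0.56950421 -0.38404416  0.014     ]
 [ 0.49939212 -0.3671263   0.014     ]] [ 0.54745372 -0.32142531  0.014     ]
-0.2456150836161679 -0.22581407196758962
3721 0.015043580003694667 ((547.2075805664062, -321.2916259765625), (110.3857192993164, 70.1767578125), 75.81926727294922)
761 0.060899042009737094 ((547.1632080078125, -321.05670166015625), (50.01250076293945, 20.137340545654297), 75.80706787109375)
```

View pics/w7z.png

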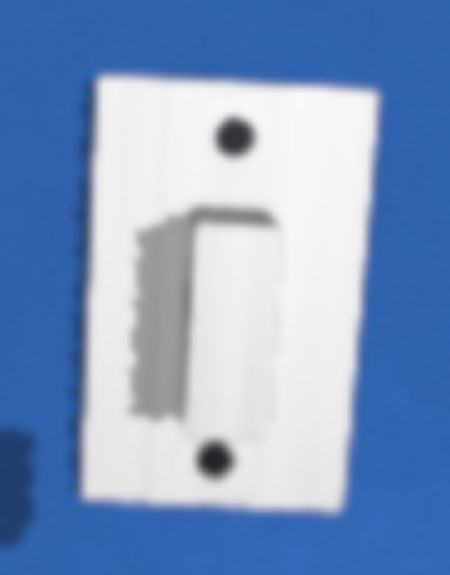

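```bash
python3 - <<'E'
from h import *
x,y=.5472,-.3212
move_gripper(.05)
goto([x,y,.11],down(-.2477)); s,c=settle([x,y,.026],v=.15,n=1); print(s['time_s'],s['tool_pos'],s['ft_force'])
move_gripper(0,70); s=observe(); print(s['width'],s['tool_pos'],s['ft_force'],s['ft_torque'])
line_to([x,y,.14],v=.15); hold(.2); s=observe();print(s['time_s'],s['width'],s['ft_force'],s['tool_pos'])
shot('wrist','w8')
E
```

```text
23.1083 [ 0.54666422 -0.32089044  0.02498758] [ 0.97805066  0.25362043 -0.12080301]
0.019196021187870563 [ 0.5468694  -0.32089225  0.02516346] [0.85304886 0.12924744 1.64024752] [ 0.01467072 -0.02962545  0.04453642]
24.6 0.019356993845044634 [ 0.12453625 -0.27552331 -4.74460922] [ 0.54669945 -0.32094082  0.13891556]
```

View pics/w8.png

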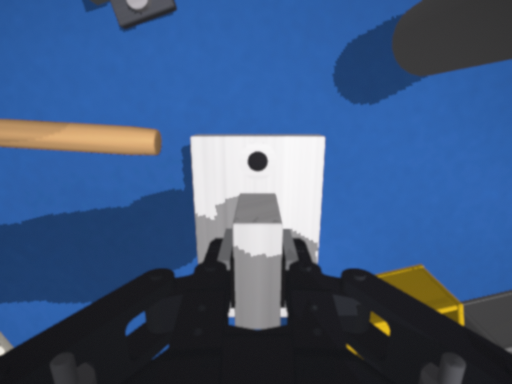

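```bash
cat >> h.py <<'E'
O=np.array([.5448,.0004]);TH=.0523;EX=np.array([np.cos(TH),np.sin(TH)]);EY=np.array([-np.sin(TH),np.cos(TH)])
def W(px,py,z): q=O+EX*px/1000+EY*py/1000; return [q[0],q[1],z]
def own(s):
    d=np.array(s['tool_pos'][:2])-O; f=np.array(s['ft_force']); 
    return np.round([d@EX*1000,d@EY*1000,s['tool_pos'][2]*1000],2),np.round([f[:2]@EX,f[:2]@EY,f[2]],1)
E
python3 - <<'E'
from h import *
goto(W(25,3,.15),down(TH)); hold(.2); s=observe(); print(s['time_s'],*own(s),np.degrees(R.from_matrix(Rq(down(TH)).T@Rq(s['tool_rot'])).as_rotvec()))
s,c=settle(W(25,3,.075),v=.12,n=1); print(s['time_s'],*own(s),s['ft_torque'],W(25,3,.075),c)
shot('wrist','w9');shot('scene','sc9')
p=cv2.imread('pics/sc9.png');cv2.imwrite('pics/sc9z.png',cv2.resize(p[110:290,150:350],None,fx=3,fy=3,interpolation=cv2.INTER_CUBIC))
E
```

```text
26.0917 [ 25.1    1.37 149.79] [-0.1  0.  -4.6] [-0.00513665 -0.01704918  0.15538859]
27.6167 [24.59  3.08 74.34] [ 0.2 -0.1 -3.6] [ 0.01681276 -0.03397267 -0.02247101] [np.float64(0.5696089881858946), np.float64(0.004702802016377251), 0.075] [0.5691797  0.00474345 0.07432559]
```

View pics/sc9z.png

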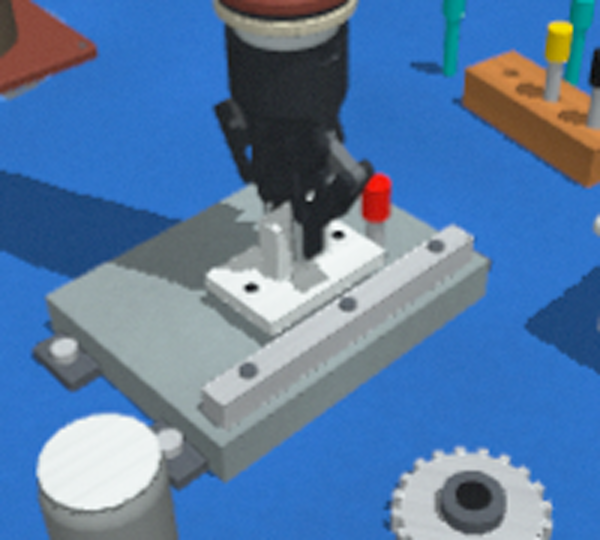

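View pics/w9.png

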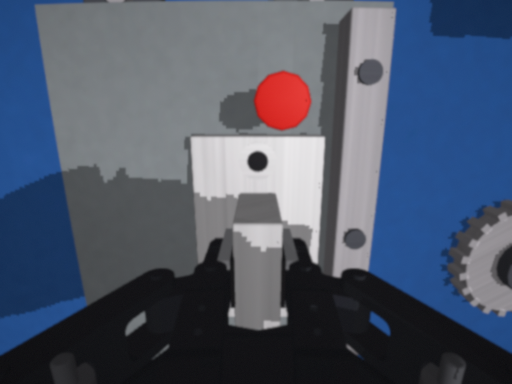

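```bash
python3 - <<'E'
from h import *
line_to(W(27,4,.0615),v=.08); hold(.1); s=observe(); print(s['time_s'],*own(s))
py=4
for py in [9,10,11,12,13,14,15,16,17]:
    line_to(W(27,py,.0615),v=.03); s=observe(); o,f=own(s); print(py,o,f)
    if f[1]<-3: break
print(s['time_s'])
E
```

```text
28.1333 [26.68  4.09 61.05] [-0.3  0.7 -3.8]
9 [26.97  9.48 61.58] [-0.5  1.2 -4.4]
10 [26.99 10.01 61.53] [-0.   0.6 -4.4]
11 [27.02 11.08 61.52] [-0.3 -0.6 -4. ]
12 [26.97 12.11 61.5 ] [-1.1  0.1 -4.2]
13 [26.99 13.09 61.5 ] [ 0.1 -0.2 -5.4]
14 [27.03 13.82 61.49] [ 0.  -0.5 -3.8]
15 [27.19 14.32 61.58] [ 0.4 -3.7 -3.1]
29.95
```

```bash
python3 - <<'E'
from h import *
py=14.8
for px in [32,33]:
    line_to(W(px,py,.0615),v=.05); s=observe(); print(px,*own(s))
px,z=33.,.0615
for i in range(14):
    o,f=own(s)
    if f[0]>-8.5: px+=.5 if f[0]>-6 else .25
    if f[2]<8.5: z-=.0004 if f[2]<5 else .0002
    if f[0]<=-8.5 and f[2]>=8.5: break
    line_to(W(px,py,z),v=.02); hold(.1); s=observe(); print(round(px,2),round(z,4),*own(s))
print(s['time_s'],s['width'],s['ft_torque'])
E
```

```text
32 [32.01 14.5  61.42] [-1.6 -3.2 -2.7]
33 [32.69 14.43 61.37] [-1.7 -6.5 -2.8]
33.5 0.0611 [33.18 14.37 61.02] [-2.5 -5.1 -1.3]
34.0 0.0607 [33.68 14.31 60.63] [-1.6 -5.3 -0.7]
34.5 0.0603 [34.22 14.3  60.29] [-1.9 -5.5 -1.8]
35.0 0.0599 [34.76 14.26 60.19] [-3.3 -6.8  2. ]
35.5 0.0595 [34.8  14.2  60.15] [-8.4 -7.3  9.2]
35.75 0.0595 [34.8  14.23 60.15] [-8.9 -6.8  9.4]
32.55 0.019300502847033132 [-1.33981037  1.75589838  0.14012855]
```

```bash
python3 - <<'E'
from h import *
px,py,z=35.85,14.5,.0594
for i in range(4):
    line_to(W(px,py,z),down(TH),v=.02); hold(.25); s=observe();o,f=own(s);print(round(px,2),py,round(z,5),o,f)
    px+=float(np.clip((f[0]+10.5)*.1,-.3,.3)); z-=float(np.clip((10.5-f[2])*.0001,-.0003,.0003)); py-= .15 if f[1]<-4 else 0
print(s['time_s'],np.degrees(R.from_matrix(Rq(s['tool_rot'])@Rq(down(TH)).T).as_rotvec()))
print(s['joint_velocities'].round(4))
p,d=shot('wrist','w10');shot('scene','sc10');shot('top','t10');np.savez('pics/s10.npz',tool_pos=s['tool_pos'],tool_rot=s['tool_rot'])
p=cv2.imread('pics/sc10.png');cv2.imwrite('pics/sc10z.png',cv2.resize(p[110:290,150:350],None,fx=3,fy=3,interpolation=cv2.INTER_CUBIC))
E
```

```text
35.85 14.5 0.0594 [34.79 14.18 60.14] [-9.6 -6.4 10.8]
35.94 14.35 0.05943 [34.8  14.21 60.14] [-10.3  -5.3  11.5]
35.96 14.2 0.05953 [34.83 14.2  60.18] [-10.   -4.3   9.7]
36.01 14.049999999999999 0.05945 [34.79 14.21 60.15] [-10.8  -4.9  10.4]
34.55 [-0.06283693  0.13146033  0.01074533]
[ 0.001  -0.0008  0.0001  0.0011 -0.0007 -0.0001 -0.0008]
```

View pics/sc10z.png

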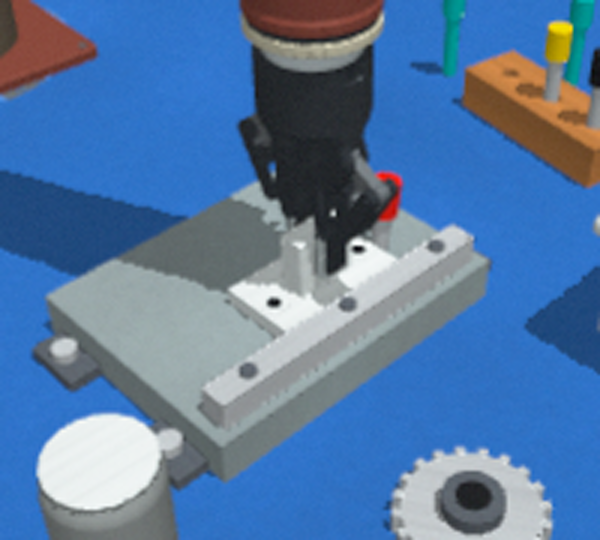

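View pics/w10.png

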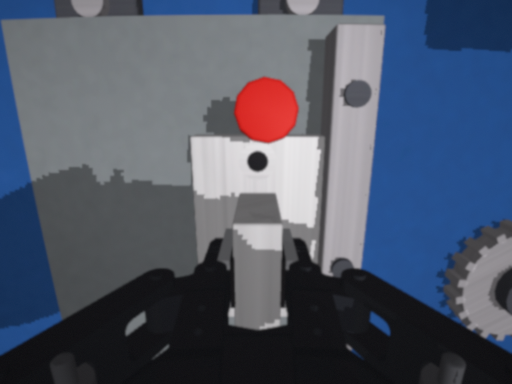

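View pics/t10.png

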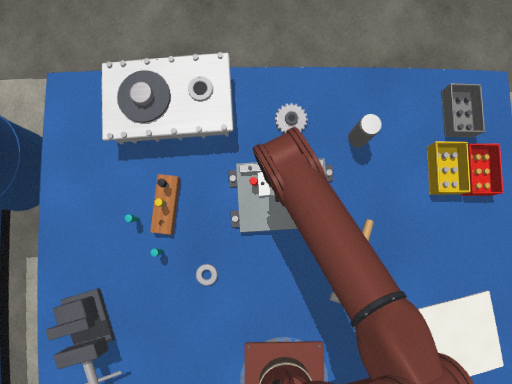

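```bash
python3 - <<'E'
from h import *
z=np.load('pics/s10.npz'); s=dict(tool_pos=z['tool_pos'],tool_rot=z['tool_rot']); p=cv2.imread('pics/w10.png');d=np.load('pics/w10.npy')
h=cv2.cvtColor(p,cv2.COLOR_BGR2HSV); m=((h[...,1]>150)&((h[...,0]<8)|(h[...,0]>172))); m[200:]=0
v,u=np.where(m&(d>0)); P=cloud('wrist',np.c_[u,v],d[v,u],s);t=P[P[:,2]>.099]
c=(t.min(0)+t.max(0))/2; print('head',c,np.percentile(t[:,2],[10,50,90]),(c[:2]-O)@np.c_[EX,EY]*1000)
v,u=np.mgrid[20:300,150:400];u=u.ravel();v=v.ravel();dd=d[v,u];P=cloud('wrist',np.c_[u,v][dd>0],dd[dd>0],s)
q=(P[:,:2]-O)@np.c_[EX,EY]*1000
# bracket foot top plane
k=(P[:,2]>.045)&(P[:,2]<.054)&(q[:,0]>2)&(q[:,0]<66)&(q[:,1]>40)&(q[:,1]<66)
A=np.c_[q[k]/1000,np.ones(k.sum())];f=np.linalg.lstsq(A,P[k,2],rcond=None)[0];print('foot top tilt deg',np.degrees(f[:2]),P[k,2].mean(),k.sum())
kb=(P[:,2]<.04)&(P[:,2]>.03)&(q[:,0]<60)&(abs(q[:,1])<120);A=np.c_[q[kb]/1000,np.ones(kb.sum())];f=np.linalg.lstsq(A,P[kb,2],rcond=None)[0];print('bed tilt',np.degrees(f[:2]),P[kb,2].mean())
# end edge & sides
g=cv2.cvtColor(p,cv2.COLOR_BGR2GRAY).astype(float)
pts=[]
for x in list(range(196,240,4))+list(range(300,318,3)):
    gr=np.diff(g[125:148,x]);pts.append([x,125+gr.argmax()+.5])
w=onplane('wrist',pts,.049,s);o=(w[:,:2]-O)@np.c_[EX,EY]*1000;ff=np.polyfit(o[:,0],o[:,1],1);print('end edge y',np.median(o[:,1]),'yaw err deg',np.degrees(np.arctan(ff[0])), np.std(o[:,1]-np.polyval(ff,o[:,0])))
print('q',observe()['q'],own(observe()))
cv2.imwrite('pics/w10z.png',cv2.resize(p[20:290,180:400],None,fx=2.2,fy=2.2,interpolation=cv2.INTER_CUBIC))
E
```

```text
head [0.57764776 0.08479378 0.1028261 ] [0.10149701 0.10258851 0.10363333] [37.21462734 82.5612332 ]
foot top tilt deg [-0.05350672  0.22375591] 0.04997595940527802 5832
bed tilt [ 0.01323315 -0.01113154] 0.0357665958902739
end edge y 69.26217758990396 yaw err deg 0.21682523461671258 0.7204021157096246
q [ 0.64268258  0.5194501  -0.93787508  1.78803423  0.47175573  1.07969132
 -0.41121368] (array([34.8 , 14.2 , 60.15]), array([-10.8,  -5.9,  10.7]))
```

View pics/w10z.png

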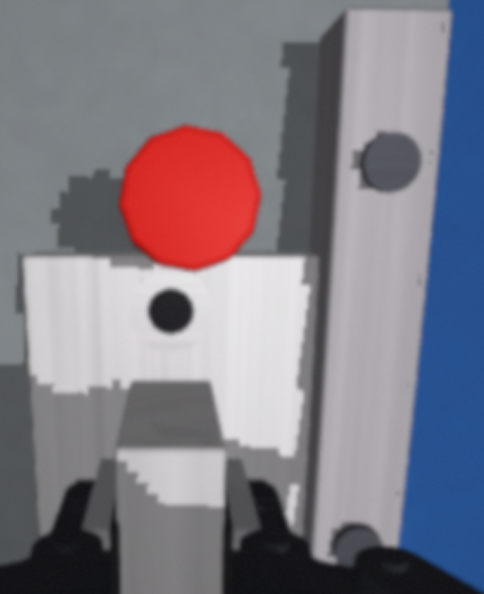

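The pin leans within its socket play, as its roughly 1 mm clearance allows, because the bracket is pressing on it with about 5 N. I'll ease that sideways component, re-trim the diagonal push and hand in.

```bash
python3 - <<'E'
from h import *
px,py,z=35.97,13.75,.05947
for i in range(4):
    line_to(W(px,py,z),down(TH),v=.02); hold(.25)
    F=[];
    for _ in range(4): s=observe();F.append(own(s)[1]);hold(.05)
    f=np.mean(F,0);print(round(px,2),round(py,2),round(z,5),own(s)[0],f.round(1),s['ft_torque'].round(2))
    px+=float(np.clip((f[0]+10.3)*.08,-.2,.2)); z-=float(np.clip((10.3-f[2])*.00008,-.0002,.0002)); py-= .25 if f[1]<-3.5 else 0
print(s['time_s'])
E
```

```text
35.97 13.75 0.05947 [34.81 14.22 60.15] [-10.   -4.1  10.3] [-0.79  1.97  0.04]
35.99 13.5 0.05947 [34.8  14.24 60.14] [-10.4  -3.   10.3] [-0.71  2.01 -0.  ]
35.99 13.5 0.05947 [34.81 14.2  60.15] [-10.   -3.4  10. ] [-0.74  1.97  0.05]
36.01 13.5 0.05944 [34.81 14.19 60.14] [-10.6  -3.1  11.4] [-0.75  2.04  0.02]
37.45
```

```bash
python3 - <<'E'
from h import *
p,d=shot('scene','sc11'); s=observe(); print(s['time_s'],*own(s),s['width'])
job_done()
E
```

```text
37.55 [34.81 14.2  60.14] [-10.3  -3.1  10.6] 0.01911876139739581
the job is handed in; nothing more can be done
```

I put the red-headed stop pin into the fixture socket and released it, then set the bracket on the bed against the fence and pin. The job was handed in at 37.6 s with the gripper still holding the push; no verdict was reported.

**Final push:** about 10.3 N into the fence and 10.6 N down, plus about 3 N of light contact against the pin.

**Checks that agreed:**
- **Pin:** it bottomed in the socket at 11 N, and its head top measured 102.9 mm against 102 expected.
- **Bracket against the fence:** its origin is at fixture x = 34.8 mm (home is 35). The wrist moment about vertical was near zero, so contact runs along the edge and not just at a corner.
- **Bracket on the bed:** the foot's measured tilt was at most 0.22°.
- **Bystanders:** nothing else looked moved in the last top picture I viewed, though the arm hid part of the hammer.

**Checks that were off:**
- **Pin lean:** the head sits about 7 mm from upright, roughly 4°, towards +y. This was measured before I eased the sideways force and not repeated. It is about what the socket's 1 mm play allows.
- **Bracket along the fence:** its origin is at y = 14.2 mm, where home is 13 mm, because the pin leans.

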